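# Finish the alternating spring pack on the arbor and lock it with the keyed collar

## Task

Finish the conical spring pack on the upright arbor, which already carries its first washer: put on the two washers that stand on edge in the small wooden rack with blue saddles, lying flat and each facing the opposite way to the washer under it (crown to crown, rim to rim). Then fit the flanged bright steel collar on top, hub up, its D bore lined up with the arbor's flat, so that it slides down and rests on the pack. Leave the first washer on the arbor and the spare one on the fibre disc where they are.

Things in the scene. Friction and masses are not known exactly. Their poses are not given: they have to be found in the camera images.
- arbor: Fixed arbor: grey foot 104 mm wide, 8 mm high; seat 52 mm wide, top 24 mm above the bench; bright pin of 18 mm diameter up to 84 mm, its top 5 mm tapered. From 50 mm up the pin has a dark flat, 6 mm from the axis, looking along the arbor's +x. Origin on the axis at bench level, z up. Three alternating washers reach from 24 to 54 mm; washers facing the same way nest lower.
- washer_a: Conical spring washer, steel, 80 g: 54 mm diameter, 22 mm bore, 10 mm high; outside of the cone (crown side) dark, hollow side bright. Origin on the axis at mid height; z points from the wide rim (its 4 mm edge lies at z = -5 to -1 mm) to the small crown (z = +5 mm). Stands on edge in a slot of the rack, centre 50 mm above the bench, crown to the rack's +y; which slot varies.
- washer_b: Like washer_a, in the rack's other slot, crown to the rack's -y. Both lean a few degrees. If gripped across the level diameter by a tool slanting down at 45 degrees from one face's side, and then swung until the washer lies level with the tool again slanting down at 45 degrees, the face one came from is on top. Fingers have room round the pack down to the foot.
- washer_p: Washer like washer_a, crown up (z up). Either the first washer on the arbor (centre 29 mm above the bench, on the arbor's axis) while washer_q is the spare, or the spare lying on the fibre disc (24 mm thick, 250 mm wide). Stays where it is.
- washer_q: Washer like washer_a, crown down (z down). The other of the pair with washer_p: the spare on the fibre disc, or the first washer on the arbor (centre 29 mm above the bench). Stays where it is.
- rack: Fixed low rack: wooden base 64 x 200 x 12 mm (x, y, z), two blue saddles at y = +60 and -60 mm, each 36 mm long in x, 30 mm wide, top 37 mm above the bench, with an 11.5 mm slot along x that holds a washer on edge; the ends of the washer's level diameter stand free. Origin at bench level under the middle; y is along the washers' axes.
- collar: Steel collar lying hub up on the bench, 160 g: flange 48 mm wide, 8 mm high; hub 34 mm wide up to 22 mm. Through bore a D: 20.4 mm diameter with a dark flat 7.2 mm from the axis on the collar's +x side, marked by a dark index line on hub and flange; it passes the arbor's flat if turned right to about 9 degrees. Origin mid-underside, z up. Home: underside 54 mm above the bench.
There are look-alikes about, which are no part of the job. What is shaped like the washer_b but purple or red is not meant.

How it is judged:
On the way, in this order (a step that is already met when the one before it is completed fails the run):
1. one washer from the rack lies on the first washer, facing the other way (((horizontal distance between each of washer_p, washer_a and arbor below 0.0045 m and z of washer_p in the frame of arbor between 0.0265 and 0.0315 m and z of washer_a in the frame of arbor between 0.0365 and 0.0415 m and angle between washer_a's own z axis and vertical above 3.0216 rad) or (horizontal distance between each of washer_q, washer_a and arbor below 0.0045 m and z of washer_q in the frame of arbor between 0.0265 and 0.0315 m and z of washer_a in the frame of arbor between 0.0365 and 0.0415 m and angle between washer_a's own z axis and vertical below 0.12 rad) or (horizontal distance between each of washer_p, washer_b and arbor below 0.0045 m and z of washer_p in the frame of arbor between 0.0265 and 0.0315 m and z of washer_b in the frame of arbor between 0.0365 and 0.0415 m and angle between washer_b's own z axis and vertical above 3.0216 rad) or (horizontal distance between each of washer_q, washer_b and arbor below 0.0045 m and z of washer_q in the frame of arbor between 0.0265 and 0.0315 m and z of washer_b in the frame of arbor between 0.0365 and 0.0415 m and angle between washer_b's own z axis and vertical below 0.12 rad))), for 0.2 s.
2. the other washer from the rack lies on that, facing the other way again (((horizontal distance between each of washer_p, washer_a, washer_b and arbor below 0.0045 m and z of washer_p in the frame of arbor between 0.0265 and 0.0315 m and z of washer_a in the frame of arbor between 0.0365 and 0.0415 m and angle between washer_a's own z axis and vertical above 3.0216 rad and z of washer_b in the frame of arbor between 0.0465 and 0.0515 m and angle between washer_b's own z axis and vertical below 0.12 rad) or (horizontal distance between each of washer_q, washer_a, washer_b and arbor below 0.0045 m and z of washer_q in the frame of arbor between 0.0265 and 0.0315 m and z of washer_a in the frame of arbor between 0.0365 and 0.0415 m and angle between washer_a's own z axis and vertical below 0.12 rad and z of washer_b in the frame of arbor between 0.0465 and 0.0515 m and angle between washer_b's own z axis and vertical above 3.0216 rad) or (horizontal distance between each of washer_p, washer_b, washer_a and arbor below 0.0045 m and z of washer_p in the frame of arbor between 0.0265 and 0.0315 m and z of washer_b in the frame of arbor between 0.0365 and 0.0415 m and angle between washer_b's own z axis and vertical above 3.0216 rad and z of washer_a in the frame of arbor between 0.0465 and 0.0515 m and angle between washer_a's own z axis and vertical below 0.12 rad) or (horizontal distance between each of washer_q, washer_b, washer_a and arbor below 0.0045 m and z of washer_q in the frame of arbor between 0.0265 and 0.0315 m and z of washer_b in the frame of arbor between 0.0365 and 0.0415 m and angle between washer_b's own z axis and vertical below 0.12 rad and z of washer_a in the frame of arbor between 0.0465 and 0.0515 m and angle between washer_a's own z axis and vertical above 3.0216 rad))), for 0.2 s.
At the end, for the whole second after the job is handed in: Both rack washers flat on the arbor (4.5 mm, 7 deg), each opposite to the one below, centres 39 and 49 mm above the bench; collar hub up on top, within 4 mm of the axis and 0.3 rad of the flat, underside at 54 mm (heights 2.5 mm either way); all at rest (((horizontal distance between each of washer_p, washer_a, washer_b and arbor below 0.0045 m and z of washer_p in the frame of arbor between 0.0265 and 0.0315 m and z of washer_a in the frame of arbor between 0.0365 and 0.0415 m and angle between washer_a's own z axis and vertical above 3.0216 rad and z of washer_b in the frame of arbor between 0.0465 and 0.0515 m and angle between washer_b's own z axis and vertical below 0.12 rad) or (horizontal distance between each of washer_q, washer_a, washer_b and arbor below 0.0045 m and z of washer_q in the frame of arbor between 0.0265 and 0.0315 m and z of washer_a in the frame of arbor between 0.0365 and 0.0415 m and angle between washer_a's own z axis and vertical below 0.12 rad and z of washer_b in the frame of arbor between 0.0465 and 0.0515 m and angle between washer_b's own z axis and vertical above 3.0216 rad) or (horizontal distance between each of washer_p, washer_b, washer_a and arbor below 0.0045 m and z of washer_p in the frame of arbor between 0.0265 and 0.0315 m and z of washer_b in the frame of arbor between 0.0365 and 0.0415 m and angle between washer_b's own z axis and vertical above 3.0216 rad and z of washer_a in the frame of arbor between 0.0465 and 0.0515 m and angle between washer_a's own z axis and vertical below 0.12 rad) or (horizontal distance between each of washer_q, washer_b, washer_a and arbor below 0.0045 m and z of washer_q in the frame of arbor between 0.0265 and 0.0315 m and z of washer_b in the frame of arbor between 0.0365 and 0.0415 m and angle between washer_b's own z axis and vertical below 0.12 rad and z of washer_a in the frame of arbor between 0.0465 and 0.0515 m and angle between washer_a's own z axis and vertical above 3.0216 rad)) and horizontal distance between collar and arbor below 0.004 m and z of collar in the frame of arbor between 0.0515 and 0.0565 m and angle between collar's own z axis and vertical below 0.1 rad and angle between the x axis of collar and the x axis of arbor, either way round below 0.3 rad and linear speed of each of collar, washer_a, washer_b below 0.02 m/s); the robot touches nothing.
It fails at once if the first washer on the arbor or the spare on the fibre disc was moved by more than 20 mm (distance of any of washer_p, washer_q from where it was at the start of the episode above 0.02 m).
It also fails if it takes over 72 s, if anything falls off the work surface, if the arm or the gripper's body presses on something with over 40 N, if the wrist force passes 120 N, or if a joint passes its speed limit or range.

## Robot

A 7-joint arm with a two-finger parallel gripper is mounted at the origin on a cart in front of the work surface, level with it; the furniture and walls round the work are solid. World frame = base frame: x ahead of the robot, y to its left, z up, the work surface at z = 0. Lengths are in m, angles in rad, forces in N, time in s.
With the tool pointing down it reaches from about 0.425 to 0.925 m from the base axis. Payload 6.8 kg.
Tool frame: the origin (TCP) lies between the finger pads; the fingertips stand 14 mm ahead of it and the grasp point (between the pads) lies 5 mm behind it; z points along the fingers, y is the line along which they close (so a half turn about z gives the same grasp; the last joint's range is limited). The gripper opens to 85 mm and grips with 20 to 120 N. Pads are 22 mm wide; open, the fingers measure 114 mm over their backs; the gripper's body (76 mm by 85 mm) begins 54 mm behind the grasp point. The pads swing forward as they close: fully open they stand 13 mm farther back than shut.
Start: joints at [-1.346, 0.477, 0.022, 1.555, -0.011, 1.109, -0.083], TCP at [0.221, 0.638, 0.245] pointing down, gripper open.
Joint ranges: [-2.96, 2.96], [-0.34, 2.1], [-1.41, 1.46], [0.24, 2.44], [-1.37, 4.51], [0.17, 1.92], [-2.96, 2.96]. Speed limits (rad/s): [2.39, 2.39, 3.14, 3.14, 3.14, 3.14, 3.14].

## Interface

Orientations are given as a rotation vector (axis times angle).
In Python, from bench import r, eyes, ticket gives the robot as it stands. The module is installed in compiled form; this text tells all that it offers.
- The arm moves only by the tool arm_command, never from a script. Its argument "plan" is text: rows parted by semicolons, each of 4 numbers parted by spaces: the shift along the tool's x, y, z in m, then the turn about the tool's z in degrees. In form: tx ty tz yaw; .... A call has 1 to 20 rows; each row shifts and turns the commanded pose from where the row before left it, along the tool's axes as they then stand; what a row does not reach is not made up. A row lasts 1/8 s, in which the tool goes at most 62.5 mm and 10.7 degrees, less where a joint would pass 70% of its speed; a pose out of reach is approached as far as the arm can. A call is refused whole if a number of a shift passes 0.0625 or a number of a turn 10.7, either way. A call with a gripper value outside its range is refused whole. "hand" is the closure, from -1 (fully open) to 1 (shut), set as the call begins (left out, the last holds). The fingers move at their own pace and stop on an object; "grip_force" is the grip in N (left out, the last holds). Time passes only in rows, so rows that do not move let the fingers close. It gives the time, the measured TCP pose, the force, the opening and the grip force at its end, in the units of the state.
- r.get_obs(): the state, without advancing time (a new reading comes with each control period).
- eyes.grab_frame(name): name is "side" or "top" or "wrist"; returns (picture, depth): 400x640x3 uint8, red, green, blue; 400x640 float32, m along the optical axis (not along the pixel's ray), 0 where there is no reading.
- eyes.calibration(name): a dict with "fov_y" (degrees; the focal length in pixels is half the picture's height over the tangent of half this angle, whatever the lens; pixels are square), "cx", "cy" (the principal point, pixels), "origin" and "attitude" of the camera in the world; the wrist camera has in their place "tool_from_camera" (4x4, takes a point from camera to tool coordinates, whose origin is the TCP and whose axes are the flange's). Camera axes: x right, y up, looking along -z (the intrinsics and any distortion apply to the point x, -y, -z); pixel columns grow to the right and rows downward; lengths in m; the calibration is good to about 2 mm. The wrist camera is an equidistant fisheye: a pixel r from the principal point sees the ray r / f radians off the axis. A picture is of the moment at which its call begins: read the wrist's pose just before it. calibration takes no time and is no camera call.
- ticket.hand_in(): hands the job in; it is judged then, once.
The state is a dict: "clock": time; "joints": joint angles; "qvel": joint speeds; "tau": joint torques, N m; "tcp_pos": TCP position; "orientation": TCP orientation; "contact_force": force on the tool from outside, world axes, zero at the start; "moment": the same for the moment, N m; "grip_width": finger opening in m; "gripper_force": force on a finger pad.
Only numpy, scipy, OpenCV 4.12 (cv2) and the standard library are available. Lean on these libraries where they do the work, as an engineer would, in place of code of your own. Each camera call takes 0.05 s, during which the arm holds its last target. There are 200 camera calls.

## Working session

There is one attempt and no reset: what is moved stays moved. The work goes in short steps, Python scripts to look and compute and a tool call to move; the robot and the scene stay as the last step left them, time stands still between calls to the robot, and variables do not carry over. Pictures are saved under pics/ and viewed, at most 10 in all, crops included, and the job is handed in when it is done.

Besides the shell and the picture viewer there is one more tool, called after "Emit:" by a JSON object that holds its "fn" and its "kwargs", one argument or row to a line. arm_command: Moves the arm, as the interface text tells. Its arguments: {"type":"object","properties":{"plan":{"type":"string"},"hand":{"type":"number"},"grip_force":{"type":"number"}},"required":["plan"]}

```bash
mkdir -p pics; ls; cat > h.py <<'E'
import numpy as np,cv2,pickle
from scipy.spatial.transform import Rotation as R
from bench import r,eyes,ticket
def grab(n,save=None):
    o=r.get_obs(); im,d=eyes.grab_frame(n); c=eyes.calibration(n)
    if save: cv2.imwrite('pics/'+save+'.png',im[:,:,::-1])
    return o,im,d,c
E
python3 - <<'E'
from h import *
print(r.get_obs())
for n in('side','top','wrist'):
    f=grab(n,n+'0'); pickle.dump(f,open(n+'0.pkl','wb')); print(n,f[3])
E
```

```text
pics
{'clock': 0.0, 'joints': array([-1.34611335,  0.47782709,  0.02232195,  1.55645976, -0.01152531,
        1.10931442, -0.08306247]), 'qvel': array([ 0.00091668,  0.00027128,  0.00130168,  0.0015021 , -0.00106748,
        0.00078687, -0.00184813]), 'tau': array([-1.00338426e-06, -5.96441317e+01,  1.60757158e+00, -2.81188685e+01,
        1.23377703e-02,  9.19958402e-03, -9.65452891e-07]), 'tcp_pos': array([0.2203126 , 0.63742196, 0.24430375]), 'orientation': array([-5.20193366e-01, -3.09801941e+00,  2.93753676e-03]), 'contact_force': array([-0.21730508,  0.40755276,  0.56845573]), 'moment': array([ 0.00372862,  0.00067691, -0.00531988]), 'gripper_force': 0.0, 'grip_width': 0.08540008708128895}
side {'fov_y': 49.633955261338976, 'cx': 321.8045002504466, 'cy': 205.40417057992929, 'origin': array([ 0.55869132, -1.00014454,  0.46432616]), 'attitude': array([1.14391049, 0.02637369, 0.00979016])}
top {'fov_y': 55.57820631370919, 'cx': 321.6527631179556, 'cy': 198.18821322335597, 'origin': array([ 0.46464503, -0.07602758,  0.90762261]), 'attitude': array([ 0.03339266, -0.08942158, -1.58619326])}
wrist {'fov_y': 65.70646984690485, 'cx': 323.1701989518293, 'cy': 204.5434575039666, 'tool_from_camera': array([[-4.71506636e-04,  9.63951706e-01,  2.66076841e-01,
         6.72200063e-02],
       [ 9.99999858e-01,  5.20073211e-04, -1.12068714e-04,
         2.34657804e-04],
       [-2.46408265e-04,  2.66076751e-01, -9.63951815e-01,
        -1.28824840e-01],
       [ 0.00000000e+00,  0.00000000e+00,  0.00000000e+00,
         1.00000000e+00]])}
```

View pics/top0.png

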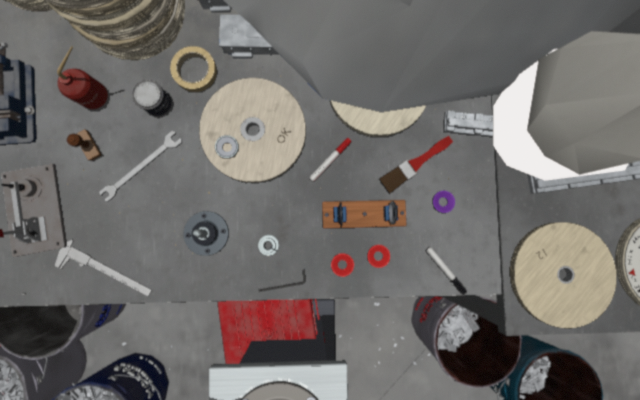

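View pics/side0.png

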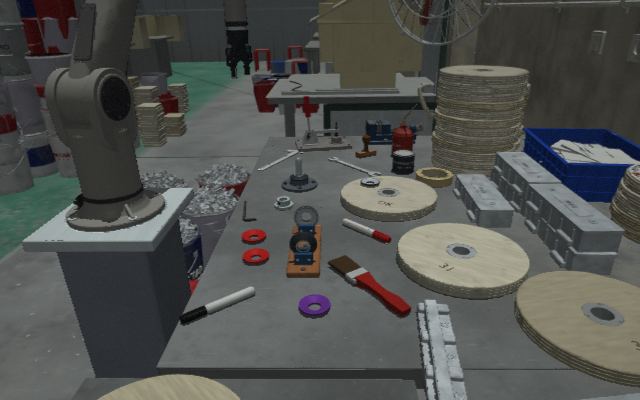

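```bash
cat >> h.py <<'E'
def cam_pose(o,c):
    if 'origin' in c: return R.from_rotvec(c['attitude']).as_matrix(),np.array(c['origin'])
    T=c['tool_from_camera']; Rt=R.from_rotvec(o['orientation']).as_matrix()
    return Rt@T[:3,:3],Rt@T[:3,3]+o['tcp_pos']
def ray(f,uv):
    o,im,d,c=f; F=200/np.tan(np.radians(c['fov_y']/2)); Rm,p=cam_pose(o,c)
    x=(np.atleast_2d(uv)-[c['cx'],c['cy']])/F
    if 'origin' in c: v=np.c_[x[:,0],-x[:,1],-np.ones(len(x))]
    else:
        t=np.linalg.norm(x,axis=1); s=np.sinc(t/np.pi); v=np.c_[x[:,0]*s,-x[:,1]*s,-np.cos(t)]
    return p,v@Rm.T
def plane(f,uv,z):
    p,v=ray(f,uv); return p+v*((z-p[2])/v[:,2])[:,None]
def cloud(f):   # world xyz for every pixel from depth along optical axis
    o,im,d,c=f; V,U=np.mgrid[:400,:640]; p,v=ray(f,np.c_[U.ravel(),V.ravel()])
    Rm,_=cam_pose(o,c); a=v@(-Rm[:,2]); P=p+v*(d.ravel()/np.where(a>.05,a,1))[:,None]
    P[d.ravel()<=0]=np.nan; return P.reshape(400,640,3)
def two(f1,u1,f2,u2):
    p,a=ray(f1,u1);q,b=ray(f2,u2);a=a[0];b=b[0]
    s=np.linalg.lstsq(np.c_[a,-b],q-p,rcond=None)[0]; A=p+a*s[0];B=q+b*s[1]; return (A+B)/2,np.linalg.norm(A-B)
E
python3 - <<'E'
from h import *
t=pickle.load(open('top0.pkl','rb'));s=pickle.load(open('side0.pkl','rb'))
for n,uv,z in[('arbor foot',(206,234),0.008),('collar',(268,244),.022),('rack',(364,214),.012),('wL',(340,214),.07),('wR',(390,213),.07),('disc washer',(228,147),.03)]:
    print(n,plane(t,uv,z).round(3))
C=cloud(t); 
for u,v in[(206,234),(340,214),(390,213),(364,214),(300,214),(260,120),(227,137)]: print((u,v),C[v,u].round(3))
a=cv2.resize(t[1][180:280,170:430],None,fx=3,fy=3,interpolation=2)
b=cv2.resize(t[1][120:180,180:310],None,fx=3,fy=3,interpolation=2)
c=cv2.resize(s[1][130:290,230:400],None,fx=1.65,fy=1.65,interpolation=2)
W=np.zeros((570,780,3),np.uint8);W[:300]=a;W[300:480,:390]=b;W[300:564,400:680]=c[:264,:280]
cv2.imwrite('pics/crop.png',W[:,:,::-1])
E
```

```text
arbor foot [[0.455 0.163 0.008]]
collar [[0.429 0.018 0.022]]
rack [[ 0.495 -0.208  0.012]]
wL [[ 0.494 -0.146  0.07 ]]
wR [[ 0.495 -0.258  0.07 ]]
disc washer [[0.656 0.108 0.03 ]]
(206, 234) [0.455 0.156 0.035]
(340, 214) [ 0.494 -0.146  0.078]
(390, 213) [ 0.496 -0.266  0.031]
(364, 214) [ 0.495 -0.208  0.015]
(300, 214) [ 0.498 -0.057 -0.   ]
(260, 120) [0.721 0.034 0.024]
(227, 137) [0.679 0.11  0.033]
```

View pics/crop.png

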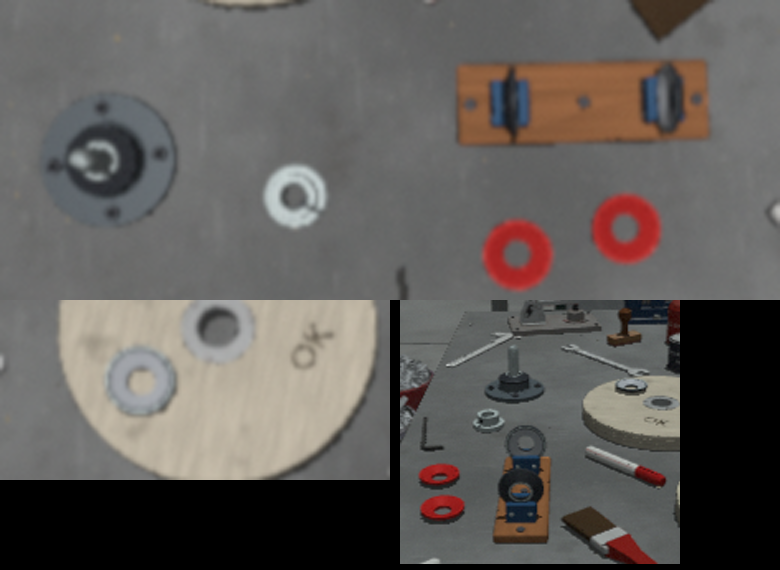

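```bash
cat >> h.py <<'E'
def pose(o=None):
    o=o or r.get_obs(); M=R.from_rotvec(o['orientation']).as_matrix()
    return o['tcp_pos'],np.degrees(np.arctan2(M[1,1],M[0,1])),M
def go(x,y,z,ya=None,n=None,start=None):
    """print one row (const tool frame, yaw after) or n rows to reach target; ya = world angle of tool y, deg"""
    p,a,M=pose(); 
    if start is not None: p,a=np.array(start[:3]),start[3]
    d=np.array([x,y,z])-p; dy=0 if ya is None else -((ya-a+180)%360-180)
    n=n or int(np.ceil(max(np.linalg.norm(d)/.055,abs(dy)/10,1)))
    rows=[]; 
    for i in range(n):
        t=np.radians(a-dy*i/n); ty=np.array([np.cos(t),np.sin(t),0]); tx=np.array([-ty[1],ty[0],0])
        rows.append('%.4f %.4f %.4f %.2f'%(d@tx/n,d@ty/n,-d[2]/n,dy/n))
    print(n,'dist %.3f'%np.hypot(x,y),'; '.join(rows) if dy else rows[0])
E
python3 -c "
from h import *
print(pose()); go(.44,.13,.25,0,13)"
```

```text
(array([0.22037241, 0.63756655, 0.24453603]), np.float64(70.93457295338115), array([[-9.45146228e-01,  3.26647323e-01, -3.67359062e-04],
       [ 3.26647515e-01,  9.45145252e-01, -1.36114194e-03],
       [-9.74056985e-05, -1.40647510e-03, -9.99999006e-01]]))
13 dist 0.459 -0.0287 -0.0314 -0.0004 5.46; -0.0316 -0.0285 -0.0004 5.46; -0.0341 -0.0254 -0.0004 5.46; -0.0364 -0.0220 -0.0004 5.46; -0.0383 -0.0185 -0.0004 5.46; -0.0399 -0.0147 -0.0004 5.46; -0.0411 -0.0109 -0.0004 5.46; -0.0420 -0.0069 -0.0004 5.46; -0.0424 -0.0029 -0.0004 5.46; -0.0425 0.0012 -0.0004 5.46; -0.0422 0.0052 -0.0004 5.46; -0.0415 0.0092 -0.0004 5.46; -0.0405 0.0131 -0.0004 5.46
```

Emit:
{"fn": "arm_command", "kwargs": {
  "plan": "-0.0287 -0.0314 0 5.46; -0.0316 -0.0285 0 5.46; -0.0341 -0.0254 0 5.46; -0.0364 -0.022 0 5.46; -0.0383 -0.0185 0 5.46; -0.0399 -0.0147 0 5.46; -0.0411 -0.0109 0 5.46; -0.042 -0.0069 0 5.46; -0.0424 -0.0029 0 5.46; -0.0425 0.0012 0 5.46; -0.0422 0.0052 0 5.46; -0.0415 0.0092 0 5.46; -0.0405 0.0131 0 5.46; 0 0 0 0; 0 0 0 0"
}}

```text
clock: 2.02
tcp_pos: [0.4395, 0.1309, 0.2452]
orientation: [-2.221, -2.221, 0.0]
contact_force: [0.5, -0.1, 0.4]
grip_width: 0.0853
gripper_force: 0.0
```

```bash
python3 - <<'E'
from h import *
f=grab('wrist','w1'); pickle.dump(f,open('w1.pkl','wb')); print(f[0]['tcp_pos'],pose(f[0])[1],f[0]['clock'],f[0]['joints'].round(2))
E
```

```text
[0.43947644 0.13091967 0.24519104] -0.0004551779452609552 2.025 [-0.86  0.11  0.48  2.08 -0.06  0.97 -0.35]
```

View pics/w1.png

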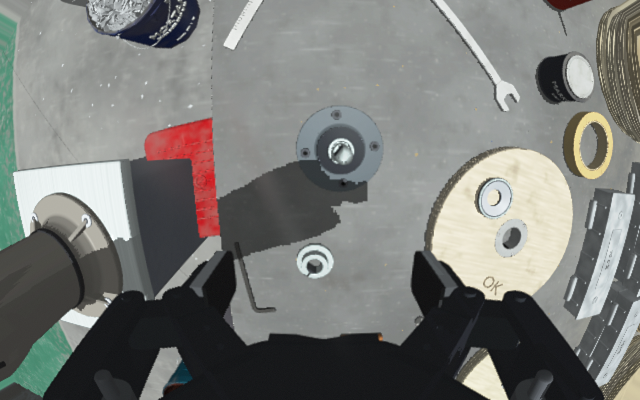

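```bash
python3 - <<'E'
from h import *
f=pickle.load(open('w1.pkl','rb'));im=f[1];g=im.mean(2)
a=cv2.resize(im[125:180,310:375],None,fx=6,fy=6,interpolation=2)
b=cv2.resize(im[235:290,285:345],None,fx=6,fy=6,interpolation=2)
W=np.zeros((330,390+360,3),np.uint8);W[:,:390]=a;W[:,390:]=b
cv2.imwrite('pics/c2.png',W[:,:,::-1])
print(plane(f,[(335,114),(306,150),(373,146),(343,184)],.008).round(4), plane(f,[(335,114),(306,150),(373,146),(343,184)],.008).mean(0))
print(plane(f,(315,262),.008))
E
```

```text
[[0.4533 0.207  0.008 ]
 [0.4192 0.1644 0.008 ]
 [0.4987 0.1697 0.008 ]
 [0.4634 0.1232 0.008 ]] [0.45867672 0.16606977 0.008     ]
[[0.42875306 0.01951303 0.008     ]]
```

View pics/c2.png

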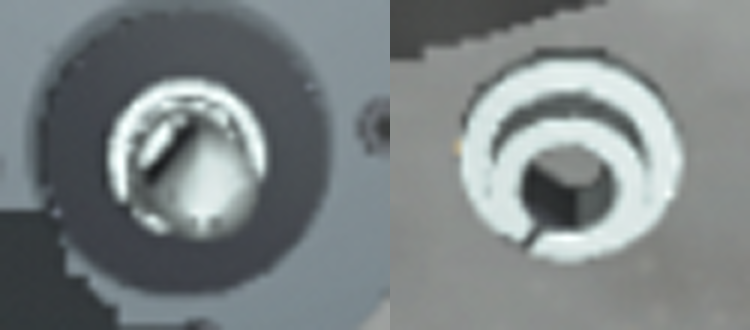

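Emit:
{"fn": "arm_command", "kwargs": {
  "plan": "-0.0524 0.011 0 0; -0.0524 0.011 0 0; -0.0524 0.011 0 0; -0.0524 0.011 0 0; -0.0524 0.011 0 0; 0 0 0 0; 0 0 0 0"
}}

```text
clock: 2.95
tcp_pos: [0.4947, -0.13, 0.2449]
orientation: [-2.219, -2.222, 0.0]
contact_force: [-0.3, 1.0, -0.3]
grip_width: 0.0855
gripper_force: 0.0
```

```bash
python3 - <<'E'
from h import *
f=grab('wrist'); pickle.dump(f,open('w2.pkl','wb')); print(f[0]['tcp_pos'],pose(f[0])[1],f[0]['clock'])
C=cloud(f); t=pickle.load(open('top0.pkl','rb')); C2=cloud(t)
for c in(C,C2):
  for y0 in(-.148,-.268):
    m=(abs(c[...,0]-.495)<.045)&(abs(c[...,1]-y0)<.035)&(c[...,2]>.042)&(c[...,2]<.09)
    P=c[m]; 
    if len(P)<5: print(len(P)); continue
    print(len(P),'mean',P.mean(0).round(4),'min',P.min(0).round(4),'max',P.max(0).round(4))
    q=P[:,:2]-P[:,:2].mean(0); print('  dir',np.degrees(np.arctan2(*np.linalg.svd(q,full_matrices=False)[2][0][::-1])).round(1),'lean',np.polyfit(P[:,2],P[:,1],1).round(3))
im=f[1]; hsv=cv2.cvtColor(im,cv2.COLOR_RGB2HSV)
# rack base: wooden, at z~.012
m=(abs(C[...,2]-.012)<.005)&(abs(C[...,0]-.495)<.07)&(abs(C[...,1]+.208)<.13)
(cx,cy),(w,h),a=cv2.minAreaRect((C[m][:,:2]*1000).astype(np.float32)); print('rack',cx,cy,w,h,a)
W=cv2.resize(im[120:360,180:480],None,fx=2.4,fy=2.4); cv2.imwrite('pics/w2.png',W[:,:,::-1])
E
```

```text
[ 0.49465429 -0.13000794  0.24491649] 0.06669986506072918 2.95
603 mean [ 0.4973 -0.1441  0.0668] min [ 0.4718 -0.1497  0.0424] max [ 0.5233 -0.139   0.0782]
  dir 0.3 lean [-0.165 -0.133]
545 mean [ 0.4986 -0.2669  0.0602] min [ 0.4725 -0.2735  0.042 ] max [ 0.5252 -0.2627  0.0779]
  dir 0.6 lean [-0.01  -0.266]
89 mean [ 0.4961 -0.1456  0.0686] min [ 0.47   -0.1505  0.052 ] max [ 0.5218 -0.1407  0.0788]
  dir 179.4 lean [-0.114 -0.138]
99 mean [ 0.4963 -0.2685  0.0628] min [ 0.4702 -0.2756  0.0421] max [ 0.5227 -0.2641  0.0794]
  dir -179.5 lean [-0.063 -0.264]
rack 485.88311767578125 -209.3327178955078 130.77552795410156 205.75477600097656 13.747965812683105
```

View pics/w2.png

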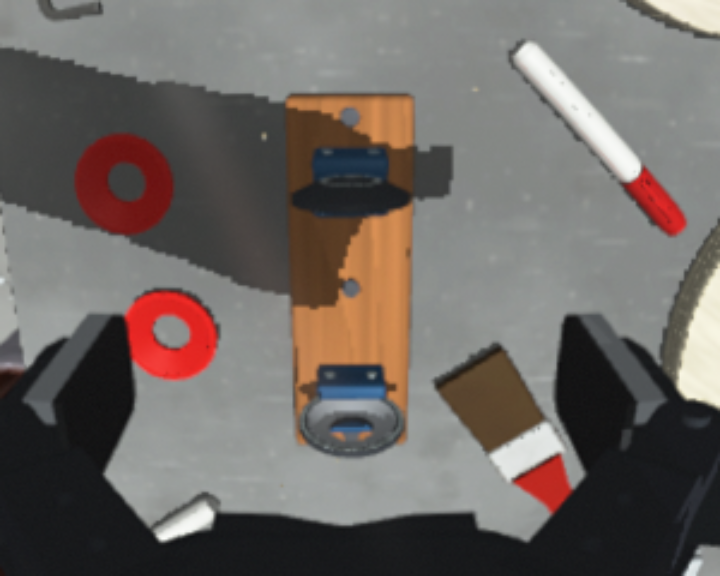

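Emit:
{"fn": "arm_command", "kwargs": {
  "plan": "-0.009 0.0012 0.045 0; -0.009 0.0012 0.05 0; 0 0 0.05 0; 0 0 0.05 0; 0 0 0 0; 0 0 0 0",
  "hand": -0.6
}}

```text
clock: 3.75
tcp_pos: [0.498, -0.1489, 0.0517]
orientation: [2.22, 2.221, 0.002]
contact_force: [0.1, -0.6, 0.1]
grip_width: 0.0684
gripper_force: 0.0
```

Emit:
{"fn": "arm_command", "kwargs": {
  "plan": "0 0 0 0; 0 0 0 0; 0 0 0 0; 0 0 0 0; 0 0 0 0",
  "hand": 1,
  "grip_force": 25
}}

```text
clock: 4.38
tcp_pos: [0.4976, -0.1495, 0.0527]
orientation: [2.222, 2.22, 0.004]
contact_force: [-4.0, 0.9, 9.3]
grip_width: 0.0527
gripper_force: 24.5
```

Emit:
{"fn": "arm_command", "kwargs": {
  "plan": "0 0 -0.01 0; 0 0 -0.02 0; 0 0 -0.03 0; 0 0 0 0; 0 0 0 0"
}}

```text
clock: 5.0
tcp_pos: [0.4972, -0.1492, 0.1107]
orientation: [2.221, 2.221, 0.002]
contact_force: [0.1, 0.3, -1.6]
grip_width: 0.0527
gripper_force: 26.5
```

```bash
python3 - <<'E'
from h import *
fw=grab('wrist');fs=grab('side');ft=grab('top')
for f in(fs,ft):
    C=cloud(f); p=f[0]['tcp_pos']; m=(np.abs(C-p-[0,0,-.01])<[.024,.02,.05]).all(2)
    P=C[m]; print(p,len(P)); 
    if len(P)>3: print(P.min(0).round(4),P.max(0).round(4),'lean',np.polyfit(P[:,2],P[:,1],1).round(3))
p=fs[0]['tcp_pos']
a=cv2.resize(fs[1][190:290,250:370],None,fx=3,fy=3);b=cv2.resize(fw[1][200:350,220:420],None,fx=2,fy=2)
W=np.zeros((300,760,3),np.uint8);W[:,:360]=a;W[:,360:760]=b
cv2.imwrite('pics/g1.png',W[:,:,::-1])
E
```

```text
[ 0.49672828 -0.14923584  0.11020059] 399
[ 0.473  -0.1563  0.0785] [ 0.5206 -0.1409  0.1338] lean [ 0.055 -0.155]
[ 0.49653866 -0.14931762  0.10990119] 0
```

View pics/g1.png

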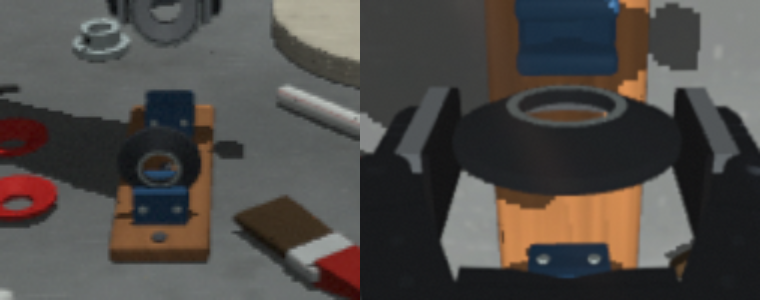

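Emit:
{"fn": "arm_command", "kwargs": {
  "plan": "0.03 0.01 0 0; 0.034 0.013 0.02 0; 0 0 0.045 0; 0 0 0.008 0; 0 0 0 0; 0 0 0 0"
}}

```text
clock: 5.9
tcp_pos: [0.5207, -0.0866, 0.0385]
orientation: [2.223, 2.218, 0.002]
contact_force: [0.1, 0.2, -1.0]
grip_width: 0.0529
gripper_force: 26.9
```

Emit:
{"fn": "arm_command", "kwargs": {
  "plan": "0.002 0 0.004 0; 0.005 0 0.003 0; 0.006 0 0.003 0; 0 0 0 0"
}}

```text
clock: 6.4
tcp_pos: [0.5205, -0.0725, 0.0282]
orientation: [2.222, 2.22, 0.001]
contact_force: [-2.6, -0.6, 12.6]
grip_width: 0.053
gripper_force: 28.0
```

```bash
cat >> h.py <<'E'
def lean(n='side',dx=.022,box=None):
    f=grab(n); C=cloud(f); p=f[0]['tcp_pos']; m=(np.abs(C-p-[0,0,-.005])<[dx,.045,.04]).all(2)&(C[...,2]>.003); P=C[m]
    print('clock',f[0]['clock'],p.round(4),f[0]['contact_force'].round(1),len(P),P.min(0).round(4),P.max(0).round(4))
    c=P.mean(0); V=np.linalg.svd(P-c,full_matrices=False)[2][2]; print('ctr',c.round(4),'normal',V.round(2)); return f
E
python3 -c "
from h import *
lean(); lean('wrist')"
```

```text
clock 6.4 [ 0.5205 -0.0725  0.0282] [-2.6 -0.6 12.6] 301 [ 0.4989 -0.1173  0.0033] [ 0.542  -0.0636  0.052 ]
ctr [ 0.5212 -0.0734  0.026 ] normal [-0.01  0.92 -0.38]
clock 6.45 [ 0.5205 -0.0726  0.0283] [-2.5 -0.9 12. ] 4777 [ 0.4985 -0.1176  0.003 ] [ 0.5425 -0.0607  0.054 ]
ctr [ 0.5188 -0.0764  0.0332] normal [ 0.1  -0.62  0.78]
```

Emit:
{"fn": "arm_command", "kwargs": {
  "plan": "0.003 0 0.004 0; 0.003 0 0.004 0; 0.002 0 0.003 0; 0 0 0 0"
}}

```text
clock: 7.0
tcp_pos: [0.5213, -0.0615, 0.0173]
orientation: [-2.218, -2.222, -0.006]
contact_force: [-1.7, 6.9, 13.8]
grip_width: 0.0529
gripper_force: 30.0
```

```bash
python3 -c "
from h import *
lean(); lean('wrist')"
```

```text
clock 7.0 [ 0.5213 -0.0615  0.0173] [-1.7  6.9 13.8] 264 [ 0.5004 -0.0808  0.003 ] [ 0.5417 -0.0403  0.0386]
ctr [ 0.5216 -0.0584  0.0206] normal [-0.01 -0.72  0.7 ]
clock 7.05 [ 0.5213 -0.0616  0.0174] [-2.   7.1 14.4] 3870 [ 0.4993 -0.1066  0.0032] [ 0.5432 -0.0397  0.0423]
ctr [ 0.5213 -0.0576  0.0222] normal [ 0.   -0.73  0.68]
```

Emit:
{"fn": "arm_command", "kwargs": {
  "plan": "0 0 0 0; 0 0 0 0; 0 0 -0.03 0; 0 0 -0.06 0; 0 0 -0.06 0; 0 0 0 0",
  "hand": -0.5
}}

```text
clock: 7.85
tcp_pos: [0.5227, -0.0653, 0.1703]
orientation: [2.219, 2.216, 0.01]
contact_force: [0.4, 0.5, -1.1]
grip_width: 0.0641
gripper_force: 0.0
```

```bash
cat >> h.py <<'E'
def near(x,y,zlo=.0,zhi=.03,rad=.045,n=('wrist','top')):
    for k in n:
        f=grab(k);C=cloud(f);m=(np.hypot(C[...,0]-x,C[...,1]-y)<rad)&(C[...,2]>zlo)&(C[...,2]<zhi);P=C[m]
        if len(P)<6: print(k,len(P)); continue
        (cx,cy),rr=cv2.minEnclosingCircle((P[:,:2]*1000).astype(np.float32)); B=f[1][m].mean(0)
        print(k,len(P),'circle',round(cx,1),round(cy,1),round(rr,1),'z pct',np.percentile(P[:,2],[5,50,95]).round(4),'rgb',B.round(),'tcp',f[0]['tcp_pos'].round(4))
        last=f
    return f
E
python3 -c "
from h import *
near(.52,-.055,.004); 
f=grab('wrist'); cv2.imwrite('pics/f1.png',f[1][120:340,200:440,::-1])"
```

```text
wrist 2075 circle 522.1 -49.2 27.4 z pct [0.0051 0.009  0.011 ] rgb [156. 162. 165.] tcp [ 0.5227 -0.0653  0.1703]
top 0
```

View pics/f1.png

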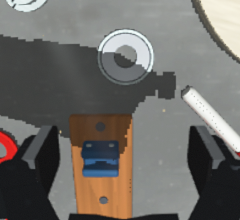

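Emit:
{"fn": "arm_command", "kwargs": {
  "plan": "0.008 0 0.05 0; 0.008 0 0.05 0; 0 0 0.045 0; 0 0 0.01 0; 0 0 0 0; 0 0 0 0"
}}

```text
clock: 8.75
tcp_pos: [0.5202, -0.0491, 0.0117]
orientation: [2.223, 2.22, -0.0]
contact_force: [-0.3, 0.8, -0.3]
grip_width: 0.0645
gripper_force: 0.0
```

Emit:
{"fn": "arm_command", "kwargs": {
  "plan": "0 0 0 0; 0 0 0 0; 0 0 0 0; 0 0 0 0",
  "hand": 1,
  "grip_force": 50
}}

```text
clock: 9.25
tcp_pos: [0.5205, -0.0488, 0.0124]
orientation: [2.222, 2.22, 0.002]
contact_force: [-1.5, -0.2, 7.0]
grip_width: 0.0515
gripper_force: 50.8
```

Emit:
{"fn": "arm_command", "kwargs": {
  "plan": "0 0 -0.03 0; 0 0 -0.06 0; 0 0 -0.06 0; 0.05 -0.0205 0 0; 0.05 -0.0205 0 0; 0.049 -0.0205 0 0; 0 0 0 0; 0 0 0 0"
}}

```text
clock: 10.25
tcp_pos: [0.4588, 0.1001, 0.1617]
orientation: [2.222, 2.221, 0.001]
contact_force: [0.7, -1.4, -1.1]
grip_width: 0.0513
gripper_force: 52.7
```

```bash
python3 - <<'E'
from h import *
f=grab('wrist'); pickle.dump(f,open('w3.pkl','wb')); p=f[0]['tcp_pos'];print(p,f[0]['grip_width'])
C=cloud(f); near(.459,.166,.028,.09,.035,n=('top',))
D=np.hypot(C[...,0]-.459,C[...,1]-.166)
for lo,hi,rd in((.072,.09,.02),(.004,.013,.06),(.018,.040,.032)):
    P=C[(D<rd)&(C[...,2]>lo)&(C[...,2]<hi)]
    if len(P)>5: (x,y),q=cv2.minEnclosingCircle((P[:,:2]*1000).astype(np.float32)); print(lo,len(P),round(x,1),round(y,1),round(q,1),P[:,2].max().round(4))
# held washer
m=(np.abs(C-p-[0,0,-.008])<[.029,.034,.012]).all(2);P=C[m]; (x,y),q=cv2.minEnclosingCircle((P[:,:2]*1000).astype(np.float32))
print('washer',len(P),x,y,q,np.percentile(P[:,2]-p[2],[2,50,98]).round(4)); c=P.mean(0); print('normal',np.linalg.svd(P-c,full_matrices=False)[2][2].round(3))
W=cv2.resize(f[1][90:310,220:440],None,fx=2.7,fy=2.7); cv2.imwrite('pics/w3.png',W[:,:,::-1])
E
```

```text
[0.45879446 0.10011442 0.16166473] 0.05125243432540672
top 0
0.072 502 459.0 165.7 9.2 0.0865
0.004 6590 458.8 166.4 52.5 0.013
0.018 2662 458.9 165.9 27.3 0.0365
washer 8057 458.7337951660156 102.78999328613281 30.169025421142578 [-0.0087 -0.0035  0.0004]
normal [-0.003 -0.017  1.   ]
```

View pics/w3.png

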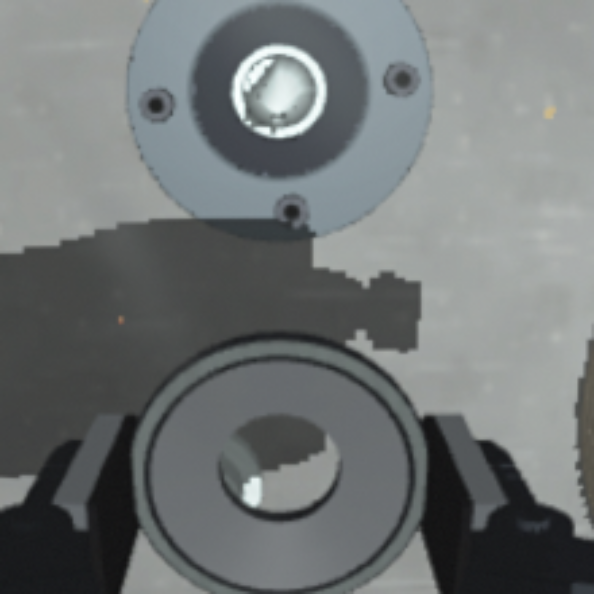

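```bash
python3 - <<'E'
from h import *
f=pickle.load(open('w3.pkl','rb'));p=f[0]['tcp_pos'];C=cloud(f)-p
m=(np.abs(C-[0,.003,0])<[.029,.034,.004]).all(2);P=C[m]
for zl in(-.004,-.003,-.002):
    Q=P[P[:,2]>zl]; 
    if len(Q)<50: continue
    print(zl,len(Q),Q.min(0).round(4),Q.max(0).round(4)); 
    a=np.c_[2*Q[:,:2],np.ones(len(Q))]; s=np.linalg.lstsq(a,(Q[:,:2]**2).sum(1),rcond=None)[0]; print(' fit',s[:2].round(4),np.sqrt(s[2]+s[0]**2+s[1]**2).round(4))
# bore edge: pixels seen through (far below) inside
h=((C[...,2]<-.03)*255).astype(np.uint8); n,l,st,ce=cv2.connectedComponentsWithStats(h[:, :]); k=l[263,324]; print(st[k],ce[k]); 
for z in(-.012,-.009): print(z,(plane(f,ce[k],p[2]+z)-p).round(4))
E
```

```text
-0.004 4687 [-0.0289 -0.0275 -0.004 ] [0.0288 0.0272 0.004 ]
 fit [0.0001 0.0004] 0.0235
-0.003 3291 [-0.0289 -0.0275 -0.003 ] [0.0288 0.0272 0.004 ]
 fit [0.0001 0.0003] 0.0243
-0.002 1135 [-0.0289 -0.0263 -0.002 ] [0.0288 0.0272 0.004 ]
 fit [0.0002 0.0006] 0.0252
[ 302  243   44   37 1229] [323.1554109  260.91293735]
-0.012 [[ 0.0002 -0.0007 -0.012 ]]
-0.009 [[ 0.0002  0.0008 -0.009 ]]
```

Emit:
{"fn": "arm_command", "kwargs": {
  "plan": "0.033 0 0 0; 0.033 0 0 0; 0 0 0 0; 0 0 0.05 0; 0 0 0.02 0; 0 0 0.02 0; 0 0 0.015 0; 0 0 0 0; 0 0 0 0"
}}

```text
clock: 11.48
tcp_pos: [0.4593, 0.1661, 0.0568]
orientation: [2.223, 2.219, 0.001]
contact_force: [0.6, -0.9, -0.7]
grip_width: 0.0517
gripper_force: 52.7
```

Emit:
{"fn": "arm_command", "kwargs": {
  "plan": "0 0 0.006 0; 0 0 0.003 0; 0 0 0 0; 0 0 0 0"
}}

```text
clock: 11.98
tcp_pos: [0.4588, 0.1665, 0.0474]
orientation: [-2.222, -2.221, -0.0]
contact_force: [-0.3, -0.4, -0.6]
grip_width: 0.0511
gripper_force: 52.7
```

Emit:
{"fn": "arm_command", "kwargs": {
  "plan": "0 0 0 0; 0 0 0 0; 0 0 -0.02 0; 0 0 -0.05 0; 0 0 -0.06 0; -0.05 0 -0.02 0; -0.05 0 0 0; 0 0 0 0",
  "hand": -0.5
}}

```text
clock: 12.98
tcp_pos: [0.4583, 0.0628, 0.1978]
orientation: [-2.23, -2.213, -0.001]
contact_force: [-0.8, 1.1, 0.3]
grip_width: 0.0639
gripper_force: 0.0
```

```bash
python3 -c "
from h import *
f=near(.459,.166,.037,.05,.032)
f=near(.459,.166,.018,.034,.032)
near(.459,.166,.07,.09,.02)
print(f[0]['clock'])
"
```

```text
wrist 2212 circle 459.0 165.7 27.3 z pct [0.0393 0.043  0.0452] rgb [203. 211. 214.] tcp [0.4583 0.0628 0.1978]
top 0
wrist 96 circle 459.4 155.4 19.5 z pct [0.0235 0.0256 0.0327] rgb [143. 152. 153.] tcp [0.4586 0.0664 0.1974]
top 0
wrist 374 circle 458.8 166.2 9.3 z pct [0.078  0.0824 0.0851] rgb [162. 173. 173.] tcp [0.4586 0.0675 0.1971]
top 0
13.125
```

Emit:
{"fn": "arm_command", "kwargs": {
  "plan": "-0.0474 0.0055 0 0; -0.0474 0.0055 0 0; -0.0474 0.0055 0 0; -0.0474 0.0055 0 0; -0.0474 0.0055 0 0; -0.0474 0.0055 0 0; -0.0476 0.0056 0 0; 0 0 0.05 0; 0 0 0.05 0; 0 0 0 0; 0 0 0 0"
}}

```text
clock: 14.65
tcp_pos: [0.4979, -0.2659, 0.0985]
orientation: [2.221, 2.22, 0.0]
contact_force: [0.3, -0.4, 0.6]
grip_width: 0.0641
gripper_force: 0.0
```

```bash
python3 -c "
from h import *
f=grab('wrist');p=f[0]['tcp_pos'];C=cloud(f);print(p,pose(f[0])[1],f[0]['grip_width'])
P=C[(np.abs(C-[.497,-.267,.062])<[.04,.02,.02]).all(2)]
print(len(P),P.min(0).round(4),P.max(0).round(4))
for z in (.045,.05,.055):
  Q=P[abs(P[:,2]-z)<.003]; print(z,Q.min(0).round(4),Q.max(0).round(4))
"
```

```text
[ 0.4979     -0.26585812  0.0985347 ] -0.013306559783684979 0.06409313826948292
1801 [ 0.4717 -0.2738  0.042 ] [ 0.5254 -0.2632  0.0789]
0.045 [ 0.4718 -0.2738  0.042 ] [ 0.5243 -0.2632  0.048 ]
0.05 [ 0.4717 -0.2721  0.047 ] [ 0.5251 -0.2633  0.053 ]
0.055 [ 0.4719 -0.2709  0.0521] [ 0.5254 -0.2637  0.058 ]
```

Emit:
{"fn": "arm_command", "kwargs": {
  "plan": "0 0 0.03 0; 0 0 0.016 0; 0 0 0 0; 0 0 0 0"
}}

```text
clock: 15.2
tcp_pos: [0.4976, -0.2661, 0.0523]
orientation: [2.222, 2.219, 0.001]
contact_force: [0.4, 0.8, -0.1]
grip_width: 0.0639
gripper_force: 0.0
```

Emit:
{"fn": "arm_command", "kwargs": {
  "plan": "0 0 0 0; 0 0 0 0; 0 0 0 0; 0 0 0 0",
  "hand": 1,
  "grip_force": 25
}}

```text
clock: 15.7
tcp_pos: [0.4981, -0.2662, 0.0525]
orientation: [2.221, 2.219, 0.002]
contact_force: [0.3, 0.1, 6.7]
grip_width: 0.0528
gripper_force: 25.4
```

Emit:
{"fn": "arm_command", "kwargs": {
  "plan": "0 0 -0.01 0; 0 0 -0.02 0; 0 0 -0.04 0; 0.06 0.005 0 0; 0.06 0.005 0 0; 0.06 0.005 0 0; 0 0.005 0.05 0; 0 0 0.02 0; 0 0 0 0; 0 0 0 0"
}}

```text
clock: 16.95
tcp_pos: [0.5178, -0.0862, 0.0526]
orientation: [2.222, 2.219, 0.002]
contact_force: [-0.0, -0.3, -1.2]
grip_width: 0.0523
gripper_force: 26.8
```

```bash
python3 -c "
from h import *
lean();lean('wrist')
"
```

```text
clock 16.95 [ 0.5178 -0.0862  0.0526] [-0.  -0.3 -1.2] 317 [ 0.496  -0.1297  0.0086] [ 0.538  -0.0829  0.0766]
ctr [ 0.518  -0.0946  0.0491] normal [ 0.07  0.96 -0.28]
clock 17.0 [ 0.5179 -0.0862  0.0527] [ 0.4 -0.3 -0.4] 5586 [ 0.4959 -0.1312  0.0097] [ 0.5399 -0.0821  0.0784]
ctr [ 0.5179 -0.0897  0.0485] normal [ 0.02 -0.97  0.25]
```

Emit:
{"fn": "arm_command", "kwargs": {
  "plan": "0 0 0.016 0; 0.002 0 0.004 0; 0.005 0 0.003 0; 0.006 0 0.003 0; 0.003 0 0.003 0; 0.003 0 0.004 0; 0.003 0 0.003 0; 0.002 0 0.003 0; 0 0 0 0; 0 0 0 0"
}}

```text
clock: 18.3
tcp_pos: [0.518, -0.0594, 0.0128]
orientation: [-2.219, -2.221, -0.004]
contact_force: [-0.6, 5.8, 9.7]
grip_width: 0.0527
gripper_force: 29.4
```

```bash
python3 -c "
from h import *
lean();lean('wrist')
"
```

```text
clock 18.3 [ 0.518  -0.0594  0.0128] [-0.6  5.8  9.7] 251 [ 0.4961 -0.0849  0.0031] [ 0.5393 -0.0406  0.0345]
ctr [ 0.5192 -0.0646  0.0196] normal [ 0.02  0.6  -0.8 ]
clock 18.35 [ 0.5181 -0.0594  0.0128] [-0.2  4.9  9.2] 5026 [ 0.4961 -0.0759  0.0033] [ 0.54   -0.037   0.0365]
ctr [ 0.5182 -0.052   0.0287] normal [-0.02 -0.48  0.88]
```

Emit:
{"fn": "arm_command", "kwargs": {
  "plan": "0 0 0 0; 0 0 0 0; 0 0 -0.03 0; 0 0 -0.06 0; 0 0 -0.06 0; 0 0 0 0; 0 0 0 0",
  "hand": -0.5
}}

```text
clock: 19.27
tcp_pos: [0.5167, -0.0613, 0.1619]
orientation: [-2.222, -2.22, 0.0]
contact_force: [-0.6, 0.4, -0.5]
grip_width: 0.0643
gripper_force: 0.0
```

```bash
python3 -c "
from h import *
f=near(.52,-.05,.003,n=('wrist',)); C=cloud(f)
for lo,hi in((.001,.003),(.003,.005),(.005,.007),(.007,.009),(.009,.012)):
  P=C[(np.hypot(C[...,0]-.52,C[...,1]+.05)<.045)&(C[...,2]>lo)&(C[...,2]<hi)]; print(lo,len(P),P[:,:2].mean(0).round(4) if len(P) else '')
"
```

```text
wrist 2059 circle 518.2 -53.6 27.3 z pct [0.0042 0.0075 0.0108] rgb [63. 67. 71.] tcp [ 0.5167 -0.0613  0.1619]
0.001 620 [ 0.5187 -0.0448]
0.003 264 [ 0.5188 -0.0501]
0.005 643 [ 0.5182 -0.052 ]
0.007 545 [ 0.5182 -0.0526]
0.009 606 [ 0.5179 -0.0528]
```

Emit:
{"fn": "arm_command", "kwargs": {
  "plan": "0.008 0.0015 0.05 0; 0 0 0.05 0; 0 0 0.045 0; 0 0 0.005 0; 0 0 0 0; 0 0 0 0"
}}

```text
clock: 20.08
tcp_pos: [0.5194, -0.0538, 0.0136]
orientation: [2.222, 2.219, 0.002]
contact_force: [-0.2, 0.7, 0.4]
grip_width: 0.0642
gripper_force: 0.0
```

Emit:
{"fn": "arm_command", "kwargs": {
  "plan": "0 0 0.003 0; 0 0 0.002 0; 0 0 0 0"
}}

```text
clock: 20.45
tcp_pos: [0.5191, -0.0534, 0.008]
orientation: [2.222, 2.221, 0.002]
contact_force: [-0.4, 0.2, 7.0]
grip_width: 0.0643
gripper_force: 3.4
```

```bash
python3 -c "
from h import *
f=grab('side');p=f[0]['tcp_pos'];C=cloud(f);print(p,f[0]['contact_force'])
d=C-p
for s in(1,-1):
  m=(s*d[...,0]>.032)&(s*d[...,0]<.055)&(abs(d[...,1])<.03)
  P=C[m&(C[...,2]<.06)]; 
  for y0 in np.arange(-.03,.03,.01):
    Q=P[(P[:,1]-p[1]>y0)&(P[:,1]-p[1]<y0+.01)]
    if len(Q): print(s,y0.round(2),len(Q),Q[:,2].min().round(4),np.percentile(Q[:,2],20).round(4),Q[:,2].max().round(4))
"
```

```text
[ 0.5190622  -0.0534062   0.00802111] [-0.41295548  0.2130751   7.00909522]
1 -0.03 18 -0.0029 -0.0018 0.0001
1 -0.02 90 -0.0027 0.0002 0.0593
1 -0.01 78 -0.0025 0.0093 0.0596
1 0.0 19 -0.0021 -0.001 0.0593
1 0.01 9 -0.0032 -0.0017 0.0585
1 0.02 7 -0.0023 -0.0021 0.0006
-1 -0.03 8 -0.003 -0.0028 0.0004
-1 -0.02 73 -0.0021 0.011 0.0595
-1 -0.01 77 -0.0023 0.0121 0.0552
-1 0.0 24 -0.0022 -0.0016 0.059
-1 0.01 7 -0.0018 -0.0011 0.0594
-1 0.02 4 -0.0021 -0.0016 -0.0006
```

Emit:
{"fn": "arm_command", "kwargs": {
  "plan": "0 0 -0.0015 0; 0 0 0 0"
}}

```text
clock: 20.75
tcp_pos: [0.5187, -0.0536, 0.009]
orientation: [2.222, 2.22, 0.0]
contact_force: [-0.2, 0.2, -0.7]
grip_width: 0.0642
gripper_force: 0.0
```

Emit:
{"fn": "arm_command", "kwargs": {
  "plan": "0 0 0 0; 0 0 0 0; 0 0 0 0; 0 0 0 0",
  "hand": 1,
  "grip_force": 50
}}

```text
clock: 21.25
tcp_pos: [0.5205, -0.0539, 0.0108]
orientation: [2.222, 2.219, 0.005]
contact_force: [-2.1, 2.2, 22.6]
grip_width: 0.0513
gripper_force: 58.0
```

Emit:
{"fn": "arm_command", "kwargs": {
  "plan": "0 0 -0.02 0; 0 0 -0.03 0; 0 0 0 0"
}}

```text
clock: 21.62
tcp_pos: [0.5198, -0.0537, 0.0602]
orientation: [2.221, 2.219, 0.004]
contact_force: [0.4, -0.9, -0.9]
grip_width: 0.0513
gripper_force: 52.2
```

Emit:
{"fn": "arm_command", "kwargs": {
  "plan": "0 0 -0.05 0; 0 0 -0.05 0; 0.0513 -0.0202 0 0; 0.0513 -0.0202 0 0; 0.0513 -0.0202 0 0; 0 0 0 0; 0 0 0 0"
}}

```text
clock: 22.5
tcp_pos: [0.4579, 0.1002, 0.1583]
orientation: [2.221, 2.221, -0.001]
contact_force: [1.0, -0.8, -0.1]
grip_width: 0.051
gripper_force: 52.8
```

```bash
python3 - <<'E'
from h import *
f=grab('wrist');p=f[0]['tcp_pos'];C=cloud(f);print(p,f[0]['clock'])
D=C-p
m=(np.abs(D-[0,0,-.009])<[.028,.034,.012]).all(2);P=D[m]; print(np.percentile(P[:,2],[2,50,98]).round(4),P.min(0),P.max(0)); 
print('normal',np.linalg.svd(P-P.mean(0),full_matrices=False)[2][2].round(3))
h=((D[...,2]<-.03)*255).astype(np.uint8); n,l,st,ce=cv2.connectedComponentsWithStats(h)
for k in range(1,n):
    if 300<st[k][4]<3000 and abs(ce[k][0]-323)<25: print(st[k],ce[k],[(plane(f,ce[k],p[2]+z)-p).round(4) for z in(-.001,-.005)])
for lo,hi,rd in((.072,.09,.02),(.036,.048,.032)):
    P=C[(np.hypot(C[...,0]-.459,C[...,1]-.166)<rd)&(C[...,2]>lo)&(C[...,2]<hi)]
    (x,y),q=cv2.minEnclosingCircle((P[:,:2]*1000).astype(np.float32)); print(lo,len(P),round(x,1),round(y,1),round(q,1))
E
```

```text
[0.45786852 0.10016425 0.15832108] 22.5
[-0.0077 -0.0034  0.0005] [-0.0278179  -0.02678838 -0.01118912] [0.0279765  0.02749439 0.00299878]
normal [0.004 0.034 0.999]
[ 301  249   46   38 1323] [323.16628874 267.04988662] [array([[ 0.0002,  0.0015, -0.001 ]]), array([[ 0.0002, -0.0006, -0.005 ]])]
0.072 507 459.3 165.8 9.0
0.036 3104 459.1 166.3 27.3
```

Emit:
{"fn": "arm_command", "kwargs": {
  "plan": "0.033 0.0006 0 0; 0.0327 0.0006 0 0; 0 0 0 0; 0 0 0.04 0; 0 0 0.02 0; 0 0 0.02 0; 0 0 0.015 0; 0 0 0.005 0; 0 0 0 0; 0 0 0 0"
}}

```text
clock: 23.8
tcp_pos: [0.4599, 0.166, 0.0593]
orientation: [2.222, 2.22, 0.002]
contact_force: [-0.2, 0.5, -1.2]
grip_width: 0.0515
gripper_force: 52.8
```

Emit:
{"fn": "arm_command", "kwargs": {
  "plan": "0 0 0.003 0; 0 0 0.001 0; 0 0 0 0; 0 0 0 0"
}}

```text
clock: 24.3
tcp_pos: [0.4594, 0.1662, 0.0549]
orientation: [-2.222, -2.22, -0.0]
contact_force: [-1.3, 0.7, 1.8]
grip_width: 0.0511
gripper_force: 54.0
```

Emit:
{"fn": "arm_command", "kwargs": {
  "plan": "0 0 0 0; 0 0 0 0; 0 0 -0.02 0; 0 0 -0.05 0; 0 0 -0.06 0; -0.05 0 0 0; -0.05 0 0 0; 0 0 0 0; 0 0 0 0",
  "hand": -0.5
}}

```text
clock: 25.42
tcp_pos: [0.4593, 0.0664, 0.1848]
orientation: [-2.223, -2.22, -0.001]
contact_force: [0.9, -0.6, -0.1]
grip_width: 0.0638
gripper_force: 0.0
```

```bash
python3 -c "
from h import *
f=near(.459,.166,.043,.058,.032,n=('wrist',)); C=cloud(f); print(f[0]['clock'])
D=np.hypot(C[...,0]-.459,C[...,1]-.166)
for lo,hi in((.010,.0125),(.0125,.015),(.02,.023),(.0235,.026)):
  print(lo,np.percentile(C[(D>lo)&(D<hi)&(C[...,2]>.03)][:,2],[5,50,95]).round(4))
"
```

```text
wrist 2530 circle 459.2 166.3 27.5 z pct [0.0481 0.0514 0.0548] rgb [101. 107. 111.] tcp [0.4593 0.0664 0.1848]
25.425
0.01 [0.0377 0.0541 0.0554]
0.0125 [0.053  0.0543 0.0555]
0.02 [0.0495 0.0508 0.0523]
0.0235 [0.0479 0.0493 0.0506]
```

```bash
python3 - <<'E'
from h import *
f=grab('wrist');im=f[1].astype(float).mean(2);p=f[0]['tcp_pos'];C=cloud(f)
D=np.hypot(C[...,0]-.429,C[...,1]-.019)
for lo,hi,rd in((.019,.026,.025),(.005,.011,.032)):
    P=C[(D<rd)&(C[...,2]>lo)&(C[...,2]<hi)]
    (x,y),q=cv2.minEnclosingCircle((P[:,:2]*1000).astype(np.float32)); print(lo,len(P),round(x,1),round(y,1),round(q,1),np.median(P[:,2]).round(4))
V,U=np.mgrid[:400,:640];uv=np.c_[U.ravel(),V.ravel()]
c=np.array([.4288,.0195])
for z,r0,r1 in((.022,.0115,.0165),(.008,.0185,.0235)):
    W=plane(f,uv,z)[:,:2]-c; rr=np.hypot(*W.T); m=(rr>r0)&(rr<r1)&(abs(C[...,2].ravel()-z)<.004)
    g=im.ravel()[m]; a=np.degrees(np.arctan2(W[m,1],W[m,0])); k=g<np.percentile(g,50)-50
    print(z,m.sum(),np.percentile(g,[2,20,50,80]),'dark ang',np.sort(a[k]).round()[:40])
W=cv2.resize(f[1][150:330,220:400],None,fx=3,fy=3,interpolation=2); cv2.imwrite('pics/col.png',W[:,:,::-1])
pickle.dump(f,open('w4.pkl','wb'))
E
```

```text
0.019 573 428.3 20.3 17.5 0.0221
0.005 657 428.1 20.4 24.4 0.0082
0.022 375 [ 70.14666667 106.         107.33333333 108.73333333] dark ang [-131. -129. -128. -128. -127. -126.]
0.008 406 [ 91.7        106.33333333 108.         109.66666667] dark ang [-124.]
```

Emit:
{"fn": "arm_command", "kwargs": {
  "plan": "0.042 -0.01 0 0; 0.042 -0.01 0 0; 0.04 0 0 0; 0 0 0.01 0; 0 0 0 0; 0 0 0 0"
}}

```text
clock: 26.28
tcp_pos: [0.4394, 0.189, 0.1747]
orientation: [2.224, 2.219, -0.001]
contact_force: [0.4, -0.2, 0.8]
grip_width: 0.064
gripper_force: 0.0
```

```bash
python3 - <<'E'
from h import *
f=grab('wrist');im=f[1].astype(float).mean(2);p=f[0]['tcp_pos'];C=cloud(f); print(p,f[0]['clock'])
c=np.array([.459,.166]); W=C[...,:2]-c; rr=np.hypot(W[...,0],W[...,1])
m=(rr<.014)&(C[...,2]>.058)&(C[...,2]<.088)
A=np.degrees(np.arctan2(W[...,1],W[...,0]))
for zl,zh in((.058,.066),(.066,.073),(.073,.079),(.079,.088)):
    k=m&(C[...,2]>zl)&(C[...,2]<zh); print('z',zl,k.sum())
    for a0 in range(0,360,15):
        q=k&(((A-a0)%360)<15)
        if q.sum()>2: print('   ',a0,q.sum(),'r %.4f'%np.median(rr[q]),'g %.0f'%np.median(im[q]))
k=m&(C[...,2]<.078)&(im<110); P=C[k]; n=np.linalg.svd(P-P.mean(0),full_matrices=False)[2][2]; print('dark',len(P),P.mean(0).round(4),n.round(3),np.degrees(np.arctan2(n[1],n[0])))
cv2.imwrite('pics/flat.png',cv2.resize(f[1][100:280,230:410],None,fx=3,fy=3,interpolation=2)[:,:,::-1]); pickle.dump(f,open('w5.pkl','wb'))
a=cv2.imread('pics/col.png')[:, :400];b=cv2.imread('pics/flat.png')[:,:400]; cv2.imwrite('pics/both.png',np.hstack([a,b]))
E
```

```text
[0.43940788 0.188967   0.17472343] 26.275
z 0.058 68
    30 4 r 0.0086 g 99
    45 4 r 0.0084 g 95
    60 7 r 0.0090 g 95
    75 9 r 0.0091 g 95
    90 9 r 0.0083 g 53
    105 8 r 0.0069 g 25
    120 3 r 0.0064 g 26
    135 5 r 0.0065 g 26
    150 5 r 0.0062 g 25
    165 10 r 0.0073 g 26
    180 3 r 0.0089 g 46
z 0.066 65
    30 3 r 0.0089 g 95
    45 4 r 0.0086 g 96
    60 6 r 0.0089 g 97
    75 9 r 0.0088 g 96
    90 7 r 0.0083 g 47
    105 8 r 0.0072 g 26
    120 5 r 0.0066 g 26
    135 4 r 0.0061 g 26
    150 4 r 0.0064 g 25
    165 8 r 0.0073 g 26
    180 5 r 0.0084 g 40
z 0.073 66
    45 7 r 0.0086 g 96
    60 8 r 0.0084 g 97
    75 8 r 0.0089 g 96
    90 8 r 0.0084 g 61
    105 4 r 0.0071 g 28
    120 3 r 0.0065 g 27
    135 5 r 0.0066 g 26
    150 5 r 0.0063 g 42
    165 9 r 0.0077 g 28
z 0.079 337
    0 14 r 0.0062 g 109
    15 19 r 0.0061 g 109
    30 19 r 0.0065 g 108
    45 16 r 0.0066 g 107
    60 20 r 0.0062 g 106
    75 22 r 0.0062 g 111
    90 17 r 0.0066 g 102
    105 15 r 0.0054 g 97
    120 12 r 0.0053 g 96
    135 12 r 0.0046 g 99
    150 13 r 0.0046 g 101
    165 13 r 0.0057 g 99
    180 17 r 0.0066 g 98
    195 11 r 0.0061 g 99
    210 19 r 0.0059 g 97
    225 12 r 0.0053 g 103
    240 11 r 0.0052 g 101
    255 9 r 0.0052 g 111
    270 10 r 0.0045 g 114
    285 10 r 0.0051 g 113
    300 10 r 0.0047 g 117
    315 17 r 0.0053 g 113
    330 7 r 0.0062 g 110
    345 12 r 0.0058 g 103
dark 184 [0.4577 0.1715 0.0686] [ 0.459 -0.888 -0.013] -62.645341825970725
```

```bash
python3 - <<'E'
from h import *
f=pickle.load(open('w5.pkl','rb'));im=f[1].astype(float).mean(2);C=cloud(f)
W=C[...,:2]-[.459,.166]; A=np.degrees(np.arctan2(W[...,1],W[...,0]));rr=np.hypot(W[...,0],W[...,1])
k=(rr<.0095)&(C[...,2]>.057)&(C[...,2]<.078)&(im<36)
for lo,hi in((100,185),(108,177),(115,170)):
    P=C[k&(A%360>lo)&(A%360<hi)]; q=P[:,:2]-P[:,:2].mean(0); n=np.linalg.svd(q,full_matrices=False)[2][1]; print(len(P),np.degrees(np.arctan2(n[1],n[0]))%180, abs((P[:,:2].mean(0)-[.459,.166])@n))
a=np.sort((A[k]%360)); print('dark range',np.percentile(a,[3,50,97]))
f=pickle.load(open('w4.pkl','rb'));im=f[1].astype(float).mean(2);C=cloud(f)
V,U=np.mgrid[:400,:640];uv=np.c_[U.ravel(),V.ravel()]; c=np.array([.4282,.0203])
for z,r0,r1 in((.022,.0108,.0168),(.008,.0175,.0238)):
    W=plane(f,uv,z)[:,:2]-c; rr=np.hypot(*W.T); m=(rr>r0)&(rr<r1)&(abs(C[...,2].ravel()-z)<.005)
    g=im.ravel(); w=np.clip(np.median(g[m])-8-g,0,None)*m; a=np.degrees(np.arctan2(W[:,1],W[:,0])); i=np.where(w>0)[0]
    print(z,[(int(x),round(y,4),int(q)) for x,y,q in zip(a[i],rr[i],w[i])])
    # bore edge
E
```

```text
86 139.86713632903533 0.006251978850024543
72 140.3522915902391 0.006279264697794213
54 142.44992706955742 0.006314759823198973
dark range [102.52007908 144.35169698 179.16864836]
0.022 [(110, np.float64(0.0111), 1), (73, np.float64(0.0109), 5), (56, np.float64(0.0112), 1), (130, np.float64(0.0108), 4), (49, np.float64(0.0109), 4), (138, np.float64(0.0108), 3), (41, np.float64(0.0108), 5), (146, np.float64(0.011), 0), (34, np.float64(0.0109), 3), (-165, np.float64(0.011), 12), (-153, np.float64(0.0108), 10), (-148, np.float64(0.0114), 0), (-130, np.float64(0.0121), 21), (-126, np.float64(0.0115), 52), (-121, np.float64(0.0109), 37), (-130, np.float64(0.0137), 13), (-127, np.float64(0.013), 48), (-123, np.float64(0.0124), 52), (-119, np.float64(0.0119), 13), (-114, np.float64(0.0114), 2), (-130, np.float64(0.0153), 6), (-127, np.float64(0.0146), 39), (-124, np.float64(0.014), 60), (-120, np.float64(0.0134), 33), (-128, np.float64(0.0162), 23), (-125, np.float64(0.0155), 59), (-122, np.float64(0.0149), 48), (-118, np.float64(0.0144), 11), (-123, np.float64(0.0165), 44), (-120, np.float
[... 239 characters left out ...]
np.float64(0.0234), 3), (169, np.float64(0.0232), 0), (-176, np.float64(0.0232), 1), (-173, np.float64(0.0233), 2), (-162, np.float64(0.0235), 7), (-155, np.float64(0.0234), 4), (-149, np.float64(0.0236), 4), (-29, np.float64(0.0235), 0), (-146, np.float64(0.0233), 3), (-142, np.float64(0.0232), 2), (-35, np.float64(0.0238), 10), (-134, np.float64(0.0232), 3), (-43, np.float64(0.0236), 8), (-130, np.float64(0.0233), 3), (-47, np.float64(0.0237), 8), (-127, np.float64(0.0236), 19), (-121, np.float64(0.0233), 43), (-115, np.float64(0.0233), 5), (-109, np.float64(0.0236), 7), (-106, np.float64(0.0232), 2), (-71, np.float64(0.0233), 3), (-82, np.float64(0.0235), 4), (-80, np.float64(0.0237), 4)]
```

Emit:
{"fn": "arm_command", "kwargs": {
  "plan": "-0.0423 -0.0028 0 0; -0.0423 -0.0028 0 0; -0.0423 -0.0028 0 0; -0.0421 -0.0028 0 0; 0 0 0.05 0; 0 0 0.05 0; 0 0 0.03 0; 0 0 0 0; 0 0 0 0"
}}

```text
clock: 27.45
tcp_pos: [0.4288, 0.0206, 0.0459]
orientation: [2.223, 2.219, 0.002]
contact_force: [1.0, 0.1, 0.8]
grip_width: 0.0641
gripper_force: 0.0
```

Emit:
{"fn": "arm_command", "kwargs": {
  "plan": "0 0 0.015 0; 0 0 0.006 0; 0 0 0 0; 0 0 0 0"
}}

```text
clock: 27.95
tcp_pos: [0.4285, 0.0212, 0.0244]
orientation: [2.222, 2.22, 0.002]
contact_force: [-0.4, 0.6, 0.1]
grip_width: 0.0639
gripper_force: 0.0
```

Emit:
{"fn": "arm_command", "kwargs": {
  "plan": "0 0 0 0; 0 0 0 0; 0 0 0 0; 0 0 0 0; 0 0 0 0; 0 0 0 0",
  "hand": 1,
  "grip_force": 60
}}

```text
clock: 28.7
tcp_pos: [0.4282, 0.0211, 0.0244]
orientation: [-2.222, -2.219, -0.001]
contact_force: [-2.5, 0.7, 12.9]
grip_width: 0.0318
gripper_force: 58.3
```

Emit:
{"fn": "arm_command", "kwargs": {
  "plan": "0 0 -0.02 0; 0 0 -0.04 0; 0 0 -0.04 0; 0 0 -0.04 0; 0 0 0 0; 0 0 0 0"
}}

```text
clock: 29.45
tcp_pos: [0.4273, 0.0214, 0.1631]
orientation: [-2.221, -2.221, 0.001]
contact_force: [-0.5, -0.4, -1.9]
grip_width: 0.0318
gripper_force: 60.9
```

Emit:
{"fn": "arm_command", "kwargs": {
  "plan": "0.03 0.016 0 0; 0.03 0.016 0 0; 0 0 0 9.55; 0 0 0 9.55; 0 0 0 9.55; 0 0 0 9.55; 0 0 0 9.55; 0 0 0 9.55; 0 0 0 9.55; 0 0 0 9.55; 0 0 0 9.55; 0 0 0 9.55; 0 0 0 0; 0 0 0 0"
}}

```text
clock: 31.2
tcp_pos: [0.4597, 0.0806, 0.163]
orientation: [3.137, -0.148, -0.002]
contact_force: [0.1, 0.6, -1.1]
grip_width: 0.0318
gripper_force: 60.9
```

```bash
cat > col.py <<'E'
from h import *
f=grab('wrist');im=f[1].astype(float).mean(2);p,ang,_=pose(f[0]);C=cloud(f)-p; print(p,'toolY',ang,f[0]['clock'],f[0]['joints'].round(2))
for zl,zh,rd in((-.007,.002,.0185),(-.02,-.012,.027)):
    P=C[(np.hypot(C[...,0],C[...,1])<rd)&(C[...,2]>zl)&(C[...,2]<zh)]
    if len(P)>9: (x,y),q=cv2.minEnclosingCircle((P[:,:2]*1000).astype(np.float32)); print('circ',len(P),x,y,q,np.median(P[:,2]))
V,U=np.mgrid[:400,:640];uv=np.c_[U.ravel(),V.ravel()]
z=-.0024; W=plane(f,uv,p[2]+z)[:,:2]-p[:2]; rr=np.hypot(*W.T); m=(rr>.0112)&(rr<.0162)&(abs(C[...,2].ravel()-z)<.006)
g=im.ravel(); w=np.clip(np.median(g[m])-25-g,0,None)*m; a=np.degrees(np.arctan2(W[:,1],W[:,0])); i=np.where(w>0)[0]
print([(int(x),round(float(y),4),int(q)) for x,y,q in zip(a[i],rr[i],w[i])][:40])
cv2.imwrite('pics/held.png',cv2.resize(f[1][150:350,200:440],None,fx=3,fy=3,interpolation=2)[:,:,::-1])
E
python3 col.py
```

```text
[0.45968977 0.08058347 0.16297421] toolY -95.40134048030707 31.2 [-1.28  0.64  1.35  2.17 -0.77  0.98 -1.15]
circ 2731 0.18328338861465454 0.005761310923844576 18.360214233398438 -0.00250504955467451
circ 1841 -0.6335339546203613 0.4170091152191162 24.2949275970459 -0.0163217637266507
[(-81, 0.0161, 16), (-83, 0.016, 16), (-85, 0.016, 15), (-87, 0.0159, 14), (-89, 0.0159, 15), (-91, 0.0158, 16), (-93, 0.0158, 16), (84, 0.016, 13), (-95, 0.0158, 18), (86, 0.016, 14), (-96, 0.0159, 31), (87, 0.0161, 14), (-98, 0.0154, 1), (-98, 0.0159, 34), (89, 0.0161, 15), (-100, 0.0155, 2), (-100, 0.016, 35), (-102, 0.0156, 2), (-102, 0.0161, 34), (-104, 0.0157, 3), (-104, 0.0162, 36), (-106, 0.0158, 3), (-108, 0.016, 3), (-110, 0.0161, 4), (112, 0.0112, 9), (125, 0.0114, 17), (129, 0.0114, 17), (133, 0.0115, 5), (136, 0.0116, 24), (138, 0.0113, 41), (136, 0.0124, 17), (138, 0.0121, 40), (140, 0.0118, 50), (142, 0.0115, 49), (144, 0.0113, 41), (136, 0.0131, 8), (138, 0.0128, 43), (139, 0.0125, 58), (141, 0.0123, 60), (143, 0.012, 47)]
```

View pics/held.png

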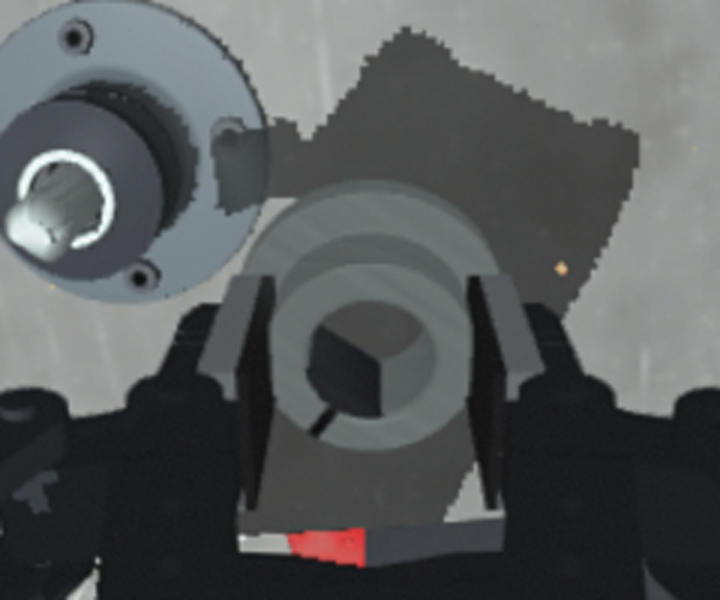

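Emit:
{"fn": "arm_command", "kwargs": {
  "plan": "-0.0029 -0.0284 0 0; -0.0029 -0.0284 0 0; -0.0029 -0.0283 0 0; 0 0 0.02 0; 0 0 0.015 0; 0 0 0 0; 0 0 0 0"
}}

```text
clock: 32.12
tcp_pos: [0.46, 0.166, 0.1292]
orientation: [-3.138, 0.153, -0.001]
contact_force: [-0.2, -0.6, -1.5]
grip_width: 0.0321
gripper_force: 60.8
```

```bash
python3 -c "
from h import *
p,a,M=pose(); o=r.get_obs(); print(p,a,o['joints'].round(2),M[:,2].round(4)); go(.459,.166,p[2],-95.4,1)"
```

```text
[0.46002151 0.16604893 0.12917547] -95.59407195410778 [-1.37  0.72  1.27  2.15 -0.88  0.96 -1.26] [ 4.e-04  3.e-04 -1.e+00]
1 dist 0.488 -0.0010 0.0001 -0.0000 -0.19
```

Emit:
{"fn": "arm_command", "kwargs": {
  "plan": "-0.001 0 0.01 0; 0 0 0.01 0; 0 0 0.004 0; 0 0 0.004 0; 0 0 0.003 0; 0 0 0 0; 0 0 0 0"
}}

```text
clock: 33.0
tcp_pos: [0.4589, 0.1665, 0.0979]
orientation: [3.138, -0.152, 0.001]
contact_force: [0.9, -1.7, -3.0]
grip_width: 0.0313
gripper_force: 60.8
```

Emit:
{"fn": "arm_command", "kwargs": {
  "plan": "0 0 0.004 0; 0 0 0.004 0; 0 0 0.004 0; 0 0 0.004 0; 0 0 0.002 0; 0 0 0 0; 0 0 0 0"
}}

```text
clock: 33.88
tcp_pos: [0.459, 0.1665, 0.0797]
orientation: [3.137, -0.152, 0.001]
contact_force: [5.2, -2.0, -5.2]
grip_width: 0.0311
gripper_force: 60.6
```

Emit:
{"fn": "arm_command", "kwargs": {
  "plan": "0 0 0 0; 0 0 0 0; 0 0 0 0; 0 0 -0.02 0; 0 0 -0.05 0; 0 0 -0.05 0; 0 0.04 0 0; 0 0.05 0 0; 0 0 0 0; 0 0 0 0",
  "hand": -0.5
}}

```text
clock: 35.12
tcp_pos: [0.4499, 0.0776, 0.1998]
orientation: [-3.137, 0.152, 0.001]
contact_force: [-0.4, 0.3, -0.2]
grip_width: 0.0639
gripper_force: 0.0
```

```bash
python3 - <<'E'
from h import *
f=grab('wrist');g=grab('side');print(f[0]['clock'],f[0]['tcp_pos'])
for k in(f,g):
    C=cloud(k);D=np.hypot(C[...,0]-.459,C[...,1]-.166)
    for lo,hi,rd in((.072,.078,.02),(.058,.065,.027),(.046,.052,.03),(.036,.046,.03)):
        P=C[(D<rd)&(C[...,2]>lo)&(C[...,2]<hi)]
        if len(P)>8: (x,y),q=cv2.minEnclosingCircle((P[:,:2]*1000).astype(np.float32)); print(lo,len(P),round(x,1),round(y,1),round(q,1),np.median(P[:,2]).round(4))
    V,U=np.mgrid[:400,:640]
C=cloud(f);D=np.hypot(C[...,0]-.459,C[...,1]-.166);m=(D>.012)&(D<.0165)&(C[...,2]>.07);im=f[1].mean(2)
P=C[m];print('hub normal',np.linalg.svd(P-P.mean(0),full_matrices=False)[2][2].round(3))
w=m&(im<np.median(im[m])-25);W=C[w]-[.459,.166,0];print('index',np.median(np.degrees(np.arctan2(W[:,1],W[:,0]))),w.sum())
E
```

```text
35.125 [0.4499483  0.07763968 0.19976337]
0.072 782 458.6 166.6 17.5 0.0761
0.058 774 458.4 166.5 24.4 0.0623
0.046 447 459.8 165.7 27.2 0.0492
0.036 49 460.1 154.9 24.3 0.0439
0.072 37 461.5 164.3 18.4 0.0748
0.058 56 458.8 164.3 24.8 0.0612
0.046 51 459.9 160.4 26.2 0.0486
0.036 42 459.2 159.7 25.7 0.0427
hub normal [ 0.03  -0.026  0.999]
index -40.139115260616514 87
```

```bash
python3 -c "
from h import *
print(ticket.hand_in())"
```

```text
the job is handed in; nothing more can be done
None
```

I handed the job in at about 35 s on the robot clock. Depth readings before hand-in put both rack washers on the arbor, alternating and level, and the collar hub up at 54 mm. I inferred the final D alignment from the collar sliding fully down the arbor, because the last index-line reading was unclear, and the hand-in call returned no verdict.

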